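Gather the nuts in the tote's corner

TASK

Draw the yellow tote straight out of its dock by the black handle, out from under the dock's rails, and lift it well clear of the bench and of everything else. Then tilt it so that all three loose nuts slide together into one front corner (front: the end that left the dock first), the one on the side on which the slim white bottle stands beside the dock. Finish while still holding the tote still in the air, tilted like that; spill no nut and leave the bottle and the wire spool where they stand.

Things in the scene. Friction and masses are not known exactly. Their poses are not given: they have to be found in the camera images.
- dock: Grey fixed dock, 142 x 144 x 18 mm; the tote stands on its 5 mm base plate. Two rails with blue lips overhang the tote's foot flanges by 6 mm (play 4 mm up, 3 mm each side); low stop at the rear. Origin: underside, below the docked tote's middle; x from the open front (robot side) to the rear, y left, z up. The rails run from x -45 to +75 mm; drawn along -x, the tote is free of them after 110 mm.
- tote: Yellow open tray 130 (x) x 100 (y) x 40 mm, walls 3, floor 4 mm, with 10 mm wide, 4 mm thick flanges along the foot of both long sides; 0.28 to 0.46 kg. A fixed black handle bar crosses it over the middle from side wall to side wall: 14 mm thick (x), 92 long (y), 26 high, from 62 to 88 mm above the underside. Origin: centre of the underside; x to the rear, y left, z out of the tray.
- handle (a point): Middle of the black handle bar, 75 mm above the tote's underside: the place to grip, across the bar's 14 mm (along the tote's x).
- corner_left (a point): Left front inner corner of the tote, on its floor (x -62, y +47, z +4 mm in the tote).
- corner_right (a point): Right front inner corner of the tote, on its floor (x -62, y -47, z +4 mm in the tote).
- nut_1: Loose steel hexagon nut, 19 mm over the flats, 10 mm high, 20 g, lying flat in the rear half of the tote; origin: centre of its underside. Oiled, friction about 0.15 to 0.22: a tilt of 30 to 40 degrees diagonally towards a corner slides the nuts along the walls into it; below about 25 degrees they may stick.
- nut_2: Loose steel hexagon nut, 19 mm over the flats, 10 mm high, 20 g, lying flat in the rear half of the tote; origin: centre of its underside. Oiled, friction about 0.15 to 0.22: a tilt of 30 to 40 degrees diagonally towards a corner slides the nuts along the walls into it; below about 25 degrees they may stick.
- nut_3: Loose steel hexagon nut, 19 mm over the flats, 10 mm high, 20 g, lying flat in the rear half of the tote; origin: centre of its underside. Oiled, friction about 0.15 to 0.22: a tilt of 30 to 40 degrees diagonally towards a corner slides the nuts along the walls into it; below about 25 degrees they may stick.
- bottle: Slim white thread-lock bottle with a pointed tip, 38 mm across, 114 mm high, standing left or right of the dock (10 to 11 cm from the dock's middle line); it tells which front corner is wanted: dock y of the bottle above 0 means the left corner. Origin: centre of the underside.
- spool: Spool of wire lying flat, grey rims, 48 mm across, 22 mm high, on the other side of the dock. Leave it alone. Origin: centre of the underside.

How it is judged (in metres and radians):
On the way:
1. the tote is drawn forward out of the dock, free of the rails (x of tote in the frame of dock below -0.105 m), for 0.05 s.
At the end, for the whole second after the job is handed in: The fingers hold the tote still in the air (front floor corners over 3 cm, middle of its underside over 5 cm above the bench, clear of dock, bottle and spool), tilted 17 to 69 degrees, with all three nuts within 64 mm of the front inner corner on the bottle's side (height (world z) of each of corner_left, corner_right above 0.03 m and height (world z) of tote above 0.05 m and angle between tote's own z axis and vertical between 0.3 and 1.2 rad and contact force between the fingers and tote above 1 N and contact force between tote and dock below 0.3 N and contact force between tote and bottle below 0.3 N and contact force between tote and spool below 0.3 N and linear speed of tote below 0.03 m/s and angular speed of tote below 0.6 rad/s and ((y of bottle in the frame of dock above 0 m and distance between each of nut_1, nut_2, nut_3 and corner_left below 0.064 m) or (y of bottle in the frame of dock below 0 m and distance between each of nut_1, nut_2, nut_3 and corner_right below 0.064 m))); the arm keeps its last pose, push and grip.
It fails at once if the white bottle is pushed or knocked more than 3 cm from its place (distance of bottle from where it was at the start of the episode above 0.03 m).
It fails at once if the wire spool is pushed or knocked more than 3 cm from its place (distance of spool from where it was at the start of the episode above 0.03 m).
It fails at once if a nut falls out of the tote (distance between any of nut_1, nut_2, nut_3 and tote above 0.13 m).
It also fails if it takes over 35 s, if anything falls off the work surface, if the arm or the gripper's body presses on something with over 40 N, if the wrist force passes 120 N, or if a joint passes its speed limit or range.

ROBOT

A 7-joint arm with a two-finger parallel gripper is mounted at the origin on a cart in front of the work surface, level with it; the furniture and walls round the work are solid. World frame = base frame: x ahead of the robot, y to its left, z up, the work surface at z = 0. Lengths are in mm, angles in rad, forces in N, time in s.
With the tool pointing down it reaches from about 400 to 875 mm from the base axis. Payload 4.4 kg.
Tool frame: the origin (TCP) lies between the finger pads; the fingertips stand 22 mm ahead of it and the grasp point (between the pads) lies 3 mm ahead of it; z points along the fingers, y is the line along which they close (so a half turn about z gives the same grasp; the last joint's range is limited). The gripper opens to 85 mm and grips with 20 to 120 N. Pads are 22 mm wide; open, the fingers measure 114 mm over their backs; the gripper's body (76 mm by 85 mm) begins 54 mm behind the grasp point. The pads swing forward as they close: fully open they stand 13 mm farther back than shut.
Start: joints at [-1.375, 0.628, 0.038, 1.517, -0.027, 0.996, -0.02], TCP at [168.209, 627.872, 253.313] pointing down, gripper open.
Joint ranges: [-3.06, 3.06], [-0.37, 2.12], [-1.25, 1.32], [0.18, 2.47], [-1.1, 4.24], [0.23, 1.98], [-2.94, 2.94]. Speed limits (rad/s): [2.57, 2.57, 3.14, 3.14, 3.14, 3.14, 3.14].

INTERFACE

Orientations are given as [roll, pitch, yaw] about the fixed x, y, z axes, in that order (R = Rz(yaw) Ry(pitch) Rx(roll)).
In Python, from cell import ctrl gives the robot as it stands.
- The arm moves only by the tool step_arm, never from a script. Its argument "plan" is a list of rows, each an object of numbers: "dx", "dy", "dz": the shift along the tool's x, y, z scaled (see below); "ax", "ay", "az": the turn, a rotation vector about the tool's x, y, z scaled (see below); "gripper": the opening, from 0 (shut) to 1 (fully open). A call has 1 to 20 rows; each row shifts and turns the commanded pose from where the row before left it, along the tool's axes as they then stand; what a row does not reach is not made up. The controller multiplies each number of a shift by 0.3 m and each number of a turn by 90 degrees. A row lasts 1/8 s, in which the tool goes at most 62.5 mm and 10.7 degrees, less where a joint would pass 70% of its speed; a pose out of reach is approached as far as the arm can. A call with a number of a shift or a turn outside -1 to 1 is refused whole. A call with a gripper value outside its range is refused whole. The fingers move at their own pace and stop on an object; the grip force is fixed at half the most. Time passes only in rows, so rows that do not move let the fingers close. It gives the time, the measured TCP pose, the force, the opening and the grip force at its end, in the units of the state.
- ctrl.read_state(): the state, without advancing time (a new reading comes with each control period).
- ctrl.get_image(name): name is "scene" or "top"; returns a dict with "color" (384x512x3 uint8, red, green, blue), "range_z" (384x512 float32, mm along the optical axis (not along the pixel's ray), 0 where there is no reading), "fx", "fy", "cx", "cy" (pixels), "T" (4x4, takes a point from camera to world coordinates). Camera axes: x right, y down, z forward; pixel columns grow to the right and rows downward; lengths in mm; the calibration is good to about 2 mm. A picture is of the moment at which its call begins.
- ctrl.finish_job(): hands the job in; it is judged then, once.
The state is a dict: "clock": time; "qpos": joint angles; "qd": joint speeds; "tau": joint torques, N m; "eef_pos": TCP position; "tool_rot": TCP orientation; "force": force on the tool from outside, world axes, zero at the start; "torque": the same for the moment, N m; "width": finger opening in mm; "gripper_force": force on a finger pad.
Only numpy, scipy, OpenCV 4.12 (cv2) and the standard library are available. Lean on these libraries where they do the work, as an engineer would, in place of code of your own. Each camera call takes 0.05 s, during which the arm holds its last target. There are 200 camera calls.

## Working session

There is one attempt and no reset: what is moved stays moved. The work goes in short steps, Python scripts to look and compute and a tool call to move; the robot and the scene stay as the last step left them, time stands still between calls to the robot, and variables do not carry over. Pictures are saved under pics/ and viewed, at most 10 in all, crops included, and the job is handed in when it is done.

Besides the shell and the picture viewer there is one more tool, called after "Call:" as name(argument=value, ...), one argument or row to a line, values as JSON. step_arm: Moves the arm, as the interface text tells. Shifts and turns lie within -1 to 1; 1 stands for 0.3 m of shift or 90 degrees of turn. Its arguments: {"type":"object","properties":{"plan":{"type":"array"}},"required":["plan"]}

```bash
mkdir -p pics; cat > h.py <<'E'
import numpy as np, cv2
from cell import ctrl
def pts(im):
    z=im["range_z"]; v,u=np.mgrid[:z.shape[0],:z.shape[1]]
    P=np.stack([(u-im["cx"])/im["fx"]*z,(v-im["cy"])/im["fy"]*z,z],-1)
    return P@im["T"][:3,:3].T+im["T"][:3,3]
E
python3 - <<'E'
from h import *
a=ctrl.get_image("top");b=ctrl.get_image("scene")
cv2.imwrite("pics/a.png",a["color"][...,::-1]);cv2.imwrite("pics/b.png",b["color"][...,::-1])
for n,im in(("top",a),("scene",b)):
    np.savez(n,**im); print(n,im["T"].round(3).tolist(),im["fx"])
s=ctrl.read_state();print(s)
E
```

```text
top [[-0.019, -0.994, 0.108, 501.908], [-0.999, 0.022, 0.024, -62.992], [-0.026, -0.108, -0.994, 915.892], [0.0, 0.0, 0.0, 1.0]] 453.3744628961933
scene [[-0.684, -0.583, 0.438, 186.464], [-0.729, 0.538, -0.423, 303.213], [0.012, -0.609, -0.793, 755.819], [0.0, 0.0, 0.0, 1.0]] 468.20433994657736
{'clock': 0.1, 'qpos': array([-1.37479768,  0.62927002,  0.03842701,  1.51826275, -0.02698818,
        0.99631614, -0.01997492]), 'qd': array([-0.00182242, -0.00251084,  0.00041366, -0.0015063 ,  0.00102045,
       -0.00131972, -0.00124215]), 'tau': array([ 3.00106207e-03, -5.64546919e+01,  1.23067986e+00, -1.93976676e+01,
        1.13658450e-02,  5.39212066e-03,  3.33032153e-05]), 'eef_pos': array([168.05905804, 627.35287072, 252.47176114]), 'tool_rot': array([-3.13985393e+00,  1.79441587e-05,  2.87984000e+00]), 'force': array([ 0.30018799,  0.15430424, -0.19874898]), 'torque': array([-0.00925509,  0.00745537,  0.05035254]), 'gripper_force': 0.0, 'width': 85.26125306530326}
```

View pics/a.png

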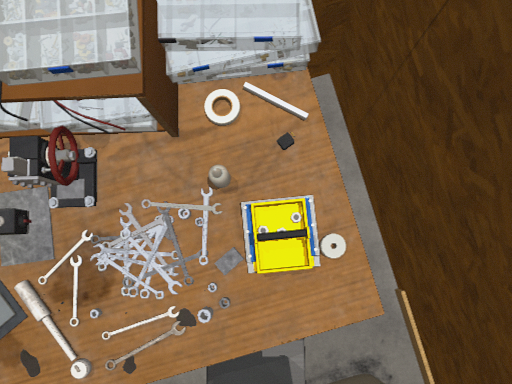

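View pics/b.png

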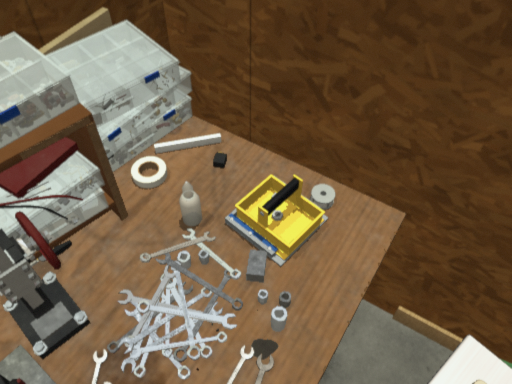

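The top view shows the yellow tote at (283,235) with its black handle running nearly along image x. The bottle is on the left at (219,177) and the spool on the right at (333,245), so the left front corner is the target. The scene view agrees.

```bash
python3 - <<'E'
from h import *
for n in("top","scene"):
    im=np.load(n+".npz"); P=pts(im); c=im["color"].astype(int); hsv=cv2.cvtColor(im["color"],cv2.COLOR_RGB2HSV)
    y=(hsv[...,0]>24)&(hsv[...,0]<34)&(hsv[...,1]>180)&(hsv[...,2]>90)
    Y=P[y&(im["range_z"]>0)]; m=np.median(Y,0); print(n,"yellow",m,y.sum())
    near=np.hypot(P[...,0]-m[0],P[...,1]-m[1])<75
    k=near&(c.max(-1)<70)&(P[...,2]>80)&(P[...,2]<105)
    H=P[k]; r=cv2.minAreaRect(H[:,:2].astype(np.float32)); print("handle",r,np.median(H[:,2]),len(H))
    print("corners",cv2.boxPoints(r).round(1).tolist())
    w=y&(P[...,2]>38)&(P[...,2]<52); r=cv2.minAreaRect(P[w][:,:2].astype(np.float32)); print("rim",r)
    bl=near&(hsv[...,0]>100)&(hsv[...,0]<120)&(hsv[...,1]>150)
    # blue
    print("blue",cv2.minAreaRect(P[near&bl][:,:2].astype(np.float32)),np.median(P[bl][:,2]))
    for nm,(u,v) in (("bottle",(219,177) if n=="top" else (190,205)),("spool",(333,245) if n=="top" else (322,193))):
        q=P[v-12:v+13,u-12:u+13].reshape(-1,3); q=q[q[:,2]>15]; print(nm,q.min(0).round(),q.max(0).round(),np.median(q,0).round())
E
```

```text
top yellow [507.98623839 -82.41031298   9.76934721] 2953
handle ((521.9347534179688, -84.86375427246094), (12.863189697265625, 89.85948944091797), 4.614320278167725) 92.67944437154858 344
corners [[511.8999938964844, -40.599998474121094], [519.0999755859375, -130.1999969482422], [532.0, -129.10000610351562], [524.7000122070312, -39.599998474121094]]
rim ((521.9134521484375, -84.51030731201172), (134.03785705566406, 104.28933715820312), 4.515665054321289)
blue ((518.9542236328125, -84.82750701904297), (82.45355224609375, 125.16304779052734), 4.388110637664795) 18.348649564183347
bottle [502. -63.  15.] [658.  52. 916.] [635.  30.  72.]
spool [ 478. -210.   15.] [523. -63. 916.] [ 501. -186.   22.]
scene yellow [527.02249893 -38.26799708  47.07508734] 11
handle ((520.558837890625, -76.06869506835938), (13.729257583618164, 72.50518798828125), 4.167054176330566) 91.84978734746983 309
corners [[511.1000061035156, -40.400001525878906], [516.2999877929688, -112.69999694824219], [530.0, -111.69999694824219], [524.7999877929688, -39.400001525878906]]
rim ((541.16357421875, -82.70146942138672), (109.44622039794922, 0.0), 126.7642822265625)
blue ((531.1331787109375, -24.80076789855957), (112.90934753417969, 6.1939215660095215), 4.702356338500977) 18.245288992931137
bottle [186.  18.  19.] [654. 303. 756.] [630.  41.  63.]
spool [ 186. -210.   15.] [524. 303. 756.] [ 500. -185.   22.]
```

```bash
python3 - <<'E'
from h import *
for n in("top","scene"):
    P=pts(np.load(n+".npz"));Z=P[...,2]; z0=np.load(n+".npz")["range_z"]>0
    print(n,"z max by y (x<600)")
    for y in range(-150,700,50):
        o=[]
        for x in range(200,750,100):
            m=z0&(abs(P[...,0]-x-50)<50)&(abs(P[...,1]-y-25)<25); o.append(int(Z[m].max()) if m.any() else -99)
        print(y,o)
E
```

```text
top z max by y (x<600)
-150 [-99, 4, 49, 96, 19, 24]
-100 [-99, 6, 48, 97, 22, 24]
-50 [4, 5, 49, 95, 5, 21]
0 [5, 31, 32, 29, 115, 23]
50 [5, 54, 47, 47, 65, 22]
100 [4, 8, 45, 71, 4, 327]
150 [5, 9, 48, 86, 4, 327]
200 [9, 7, 47, 56, 131, 327]
250 [26, 28, 42, 42, 219, 327]
300 [27, 21, 8, 28, 248, 327]
350 [5, 31, 29, 29, 205, 151]
400 [5, 31, 31, 70, 10, 150]
450 [5, 15, 14, 64, 11, 74]
500 [-99, -99, -99, -99, -99, -99]
550 [-99, -99, -99, -99, -99, -99]
600 [-99, -99, -99, -99, -99, -99]
650 [-99, -99, -99, -99, -99, -99]
scene z max by y (x<600)
-150 [-99, 4, 47, 96, 16, 23]
-100 [-99, 4, 48, 95, 21, 23]
-50 [3, 3, 47, 95, 4, 20]
0 [3, 30, 32, 30, 114, 21]
50 [3, 53, 46, 47, 68, 22]
100 [2, 8, 44, 71, 3, 326]
150 [-99, 6, 47, 85, 4, 326]
200 [-99, 3, 46, 53, 131, 326]
250 [-99, -99, 41, 42, 220, 275]
300 [-99, -99, 5, 30, 243, 159]
350 [-99, -99, -99, 30, 195, 28]
400 [-99, -99, -99, 61, 9, -99]
450 [-99, -99, -99, -99, -99, -99]
500 [-99, -99, -99, -99, -99, -99]
550 [-99, -99, -99, -99, -99, -99]
600 [-99, -99, -99, -99, -99, -99]
650 [-99, -99, -99, -99, -99, -99]
```

Call:
step_arm(
  plan=[
    {"az": 0.112, "gripper": 1},
    {"az": 0.112, "gripper": 1},
    {"az": 0.112, "gripper": 1},
    {"az": 0.112, "gripper": 1},
    {"az": 0.112, "gripper": 1},
    {"az": 0.112, "gripper": 1},
    {"az": 0.112, "gripper": 1},
    {"gripper": 1},
  ],
)

```text
invalid input
```

Call:
step_arm(
  plan=[
    {"dx": 0, "dy": 0, "dz": 0, "ax": 0, "ay": 0, "az": 0.112, "gripper": 1.0},
    {"dx": 0, "dy": 0, "dz": 0, "ax": 0, "ay": 0, "az": 0.112, "gripper": 1.0},
    {"dx": 0, "dy": 0, "dz": 0, "ax": 0, "ay": 0, "az": 0.112, "gripper": 1.0},
    {"dx": 0, "dy": 0, "dz": 0, "ax": 0, "ay": 0, "az": 0.112, "gripper": 1.0},
    {"dx": 0, "dy": 0, "dz": 0, "ax": 0, "ay": 0, "az": 0.112, "gripper": 1.0},
    {"dx": 0, "dy": 0, "dz": 0, "ax": 0, "ay": 0, "az": 0.112, "gripper": 1.0},
    {"dx": 0, "dy": 0, "dz": 0, "ax": 0, "ay": 0, "az": 0.112, "gripper": 1.0},
    {"dx": 0, "dy": 0, "dz": 0, "ax": 0, "ay": 0, "az": 0, "gripper": 1.0},
  ],
)

```text
clock: 1.1
eef_pos: [167.9, 627.6, 252.7]
tool_rot: [3.142, 0.001, 1.65]
force: [0.1, -0.1, 0.3]
width: 85.5
gripper_force: 0.0
```

Call:
step_arm(
  plan=[
    {"dx": -0.16, "dy": 0.11, "dz": 0, "ax": 0, "ay": 0, "az": 0, "gripper": 1.0},
    {"dx": -0.16, "dy": 0.11, "dz": 0, "ax": 0, "ay": 0, "az": 0, "gripper": 1.0},
    {"dx": -0.16, "dy": 0.11, "dz": 0, "ax": 0, "ay": 0, "az": 0, "gripper": 1.0},
    {"dx": -0.16, "dy": 0.11, "dz": 0, "ax": 0, "ay": 0, "az": 0, "gripper": 1.0},
    {"dx": -0.16, "dy": 0.11, "dz": 0, "ax": 0, "ay": 0, "az": 0, "gripper": 1.0},
    {"dx": -0.16, "dy": 0.11, "dz": 0, "ax": 0, "ay": 0, "az": 0, "gripper": 1.0},
    {"dx": -0.16, "dy": 0.11, "dz": 0, "ax": 0, "ay": 0, "az": 0, "gripper": 1.0},
    {"dx": -0.16, "dy": 0.11, "dz": 0, "ax": 0, "ay": 0, "az": 0, "gripper": 1.0},
    {"dx": -0.16, "dy": 0.1, "dz": 0, "ax": 0, "ay": 0, "az": 0, "gripper": 1.0},
    {"dx": -0.16, "dy": 0, "dz": 0, "ax": 0, "ay": 0, "az": 0, "gripper": 1.0},
    {"dx": -0.16, "dy": 0, "dz": 0, "ax": 0, "ay": 0, "az": 0, "gripper": 1.0},
    {"dx": -0.16, "dy": 0, "dz": 0, "ax": 0, "ay": 0, "az": 0, "gripper": 1.0},
    {"dx": -0.16, "dy": 0, "dz": 0, "ax": 0, "ay": 0, "az": 0, "gripper": 1.0},
    {"dx": -0.16, "dy": 0, "dz": 0, "ax": 0, "ay": 0, "az": 0, "gripper": 1.0},
    {"dx": -0.16, "dy": 0, "dz": 0, "ax": 0, "ay": 0, "az": 0, "gripper": 1.0},
    {"dx": -0.06, "dy": 0, "dz": 0, "ax": 0, "ay": 0, "az": 0, "gripper": 1.0},
    {"dx": 0, "dy": 0, "dz": 0, "ax": 0, "ay": 0, "az": 0, "gripper": 1.0},
    {"dx": 0, "dy": 0, "dz": 0, "ax": 0, "ay": 0, "az": 0, "gripper": 1.0},
  ],
)

```text
clock: 3.35
eef_pos: [518.4, -83.0, 253.0]
tool_rot: [-3.141, -0.002, 1.652]
force: [-0.1, 0.7, 0.0]
width: 85.0
gripper_force: 0.0
```

```bash
python3 - <<'E'
from h import *
s=ctrl.read_state();print(s["qpos"].round(3),s["eef_pos"],s["tool_rot"])
yaw=s["tool_rot"][2];d=np.array([521.6,-84.8])-s["eef_pos"][:2]
print("dx,dy mm",d@[np.cos(yaw),np.sin(yaw)],d@[np.sin(yaw),-np.cos(yaw)])
E
```

```text
[-0.163  0.476  0.394  1.872 -0.24   0.841  0.433] [518.41127276 -83.02217505 253.02412228] [-3.14101086e+00 -1.55590179e-03  1.65167755e+00]
dx,dy mm -2.0296401138481914 3.0346670352387712
```

Call:
step_arm(
  plan=[
    {"dx": -0.007, "dy": 0.01, "dz": 0.117, "ax": 0, "ay": 0, "az": 0, "gripper": 1.0},
    {"dx": 0, "dy": 0, "dz": 0.15, "ax": 0, "ay": 0, "az": 0, "gripper": 1.0},
    {"dx": 0, "dy": 0, "dz": 0.15, "ax": 0, "ay": 0, "az": 0, "gripper": 1.0},
    {"dx": 0, "dy": 0, "dz": 0.1, "ax": 0, "ay": 0, "az": 0, "gripper": 1.0},
    {"dx": 0, "dy": 0, "dz": 0.05, "ax": 0, "ay": 0, "az": 0, "gripper": 1.0},
    {"dx": 0, "dy": 0, "dz": 0, "ax": 0, "ay": 0, "az": 0, "gripper": 1.0},
    {"dx": 0, "dy": 0, "dz": 0, "ax": 0, "ay": 0, "az": 0, "gripper": 1.0},
  ],
)

```text
clock: 4.22
eef_pos: [522.5, -86.7, 84.2]
tool_rot: [3.14, 0.0, 1.649]
force: [-0.3, -0.4, -1.1]
width: 85.4
gripper_force: 0.0
```

```bash
python3 - <<'E'
from h import *
b=ctrl.get_image("scene");cv2.imwrite("pics/c.png",cv2.resize(b["color"][120:300,180:400,::-1],None,fx=3,fy=3))
E
```

```text
(no output)
```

View pics/c.png

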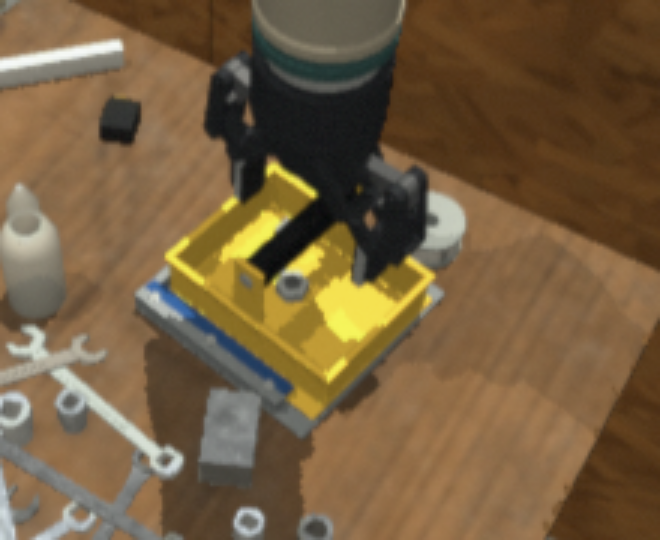

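The open fingers straddle the handle, one in front of it and one behind, with the bar's near end at crop pixel (255,265). Next I close the gripper.

Call:
step_arm(
  plan=[
    {"dx": 0, "dy": 0, "dz": 0, "ax": 0, "ay": 0, "az": 0, "gripper": 0.0},
    {"dx": 0, "dy": 0, "dz": 0, "ax": 0, "ay": 0, "az": 0, "gripper": 0.0},
    {"dx": 0, "dy": 0, "dz": 0, "ax": 0, "ay": 0, "az": 0, "gripper": 0.0},
    {"dx": 0, "dy": 0, "dz": 0, "ax": 0, "ay": 0, "az": 0, "gripper": 0.0},
    {"dx": 0, "dy": 0, "dz": 0, "ax": 0, "ay": 0, "az": 0, "gripper": 0.0},
    {"dx": 0, "dy": 0, "dz": 0, "ax": 0, "ay": 0, "az": 0, "gripper": 0.0},
    {"dx": 0, "dy": 0, "dz": 0, "ax": 0, "ay": 0, "az": 0, "gripper": 0.0},
    {"dx": 0, "dy": 0, "dz": 0, "ax": 0, "ay": 0, "az": 0, "gripper": 0.0},
  ],
)

```text
clock: 5.28
eef_pos: [522.0, -87.1, 83.5]
tool_rot: [3.141, 0.0, 1.648]
force: [0.6, -0.1, 5.7]
width: 12.9
gripper_force: 59.8
```

Call:
step_arm(
  plan=[
    {"dx": 0, "dy": 0, "dz": -0.005, "ax": 0, "ay": 0, "az": 0, "gripper": 0.0},
    {"dx": 0, "dy": -0.015, "dz": 0, "ax": 0, "ay": 0, "az": 0, "gripper": 0.0},
    {"dx": 0, "dy": -0.025, "dz": 0, "ax": 0, "ay": 0, "az": 0, "gripper": 0.0},
    {"dx": 0, "dy": -0.03, "dz": 0, "ax": 0, "ay": 0, "az": 0, "gripper": 0.0},
    {"dx": 0, "dy": -0.03, "dz": 0, "ax": 0, "ay": 0, "az": 0, "gripper": 0.0},
    {"dx": 0, "dy": -0.03, "dz": 0, "ax": 0, "ay": 0, "az": 0, "gripper": 0.0},
    {"dx": 0, "dy": -0.03, "dz": 0, "ax": 0, "ay": 0, "az": 0, "gripper": 0.0},
  ],
)

```text
clock: 6.15
eef_pos: [473.1, -90.8, 84.8]
tool_rot: [3.142, 0.0, 1.648]
force: [-0.2, -0.4, -4.4]
width: 13.0
gripper_force: 58.5
```

```bash
python3 -c "
from h import *
s=ctrl.read_state();print(s['qpos'].round(3),s['eef_pos'],s['force'],s['torque'],s['width'])"
```

```text
[-0.015  0.691  0.217  2.12  -0.392  0.368  0.599] [473.12211251 -90.82908277  84.77209001] [-0.20764598 -0.44896927 -4.40295367] [-0.0244501   0.00475486 -0.01991593] 12.99330613359946
```

Call:
step_arm(
  plan=[
    {"dx": 0, "dy": -0.03, "dz": 0, "ax": 0, "ay": 0, "az": 0, "gripper": 0.0},
    {"dx": 0, "dy": -0.03, "dz": 0, "ax": 0, "ay": 0, "az": 0, "gripper": 0.0},
    {"dx": 0, "dy": -0.03, "dz": 0, "ax": 0, "ay": 0, "az": 0, "gripper": 0.0},
    {"dx": 0, "dy": -0.03, "dz": 0, "ax": 0, "ay": 0, "az": 0, "gripper": 0.0},
  ],
)

```text
clock: 6.65
eef_pos: [437.3, -93.6, 84.7]
tool_rot: [3.141, 0.0, 1.648]
force: [0.6, -0.9, -4.9]
width: 13.3
gripper_force: 58.5
```

```bash
python3 -c "
from h import *
s=ctrl.read_state();print(s['qpos'].round(3),s['eef_pos'],s['force'],s['torque'],s['width'])"
```

```text
[ 0.019  0.665  0.188  2.21  -0.404  0.298  0.634] [437.31131872 -93.6009982   84.72917776] [ 0.64564813 -0.93395013 -4.86678024] [-0.00142959  0.04478539 -0.02474653] 13.26363129292308
```

Call:
step_arm(
  plan=[
    {"dx": 0, "dy": -0.03, "dz": 0, "ax": 0, "ay": 0, "az": 0, "gripper": 0.0},
    {"dx": 0, "dy": -0.03, "dz": 0, "ax": 0, "ay": 0, "az": 0, "gripper": 0.0},
    {"dx": 0, "dy": -0.025, "dz": 0, "ax": 0, "ay": 0, "az": 0, "gripper": 0.0},
    {"dx": 0, "dy": -0.015, "dz": 0, "ax": 0, "ay": 0, "az": 0, "gripper": 0.0},
    {"dx": 0, "dy": 0, "dz": 0, "ax": 0, "ay": 0, "az": 0, "gripper": 0.0},
  ],
)

```text
clock: 7.28
eef_pos: [407.7, -95.9, 84.7]
tool_rot: [-3.141, -0.0, 1.648]
force: [-0.2, 0.1, -4.7]
width: 12.9
gripper_force: 58.5
```

```bash
python3 -c "
from h import *
s=ctrl.read_state();print(s['qpos'].round(3),s['eef_pos'],s['force'],s['torque'],s['width'])
b=ctrl.get_image('scene');cv2.imwrite('pics/d.png',cv2.resize(b['color'][120:340,180:430,::-1],None,fx=2.5,fy=2.5))"
```

```text
[ 0.042  0.648  0.176  2.283 -0.457  0.242  0.706] [407.70187559 -95.86483295  84.71014781] [-0.23118718  0.06685193 -4.73356542] [-0.05417186  0.00415088  0.02715923] 12.926712772718838
```

View pics/d.png

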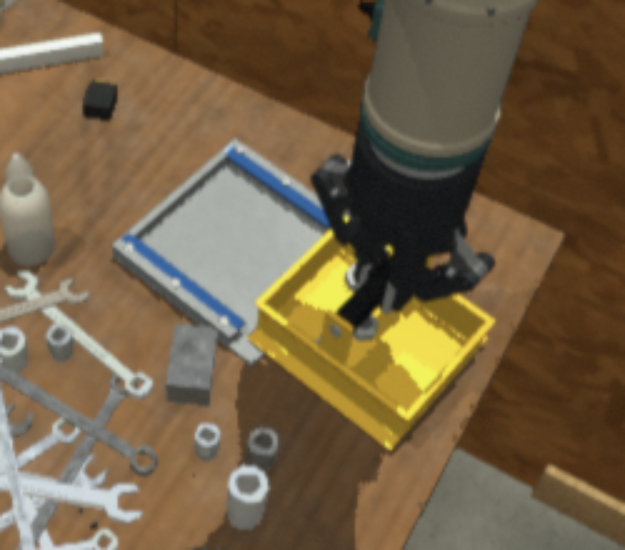

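The tote is out: its rear corner at (260,310) lies past the rail ends at (245,325), and about 114.6 mm has been drawn. Next I lift straight up.

Call:
step_arm(
  plan=[
    {"dx": 0, "dy": 0, "dz": -0.02, "ax": 0, "ay": 0, "az": 0, "gripper": 0.0},
    {"dx": 0, "dy": 0, "dz": -0.04, "ax": 0, "ay": 0, "az": 0, "gripper": 0.0},
    {"dx": 0, "dy": 0, "dz": -0.06, "ax": 0, "ay": 0, "az": 0, "gripper": 0.0},
    {"dx": 0, "dy": 0, "dz": -0.06, "ax": 0, "ay": 0, "az": 0, "gripper": 0.0},
    {"dx": 0, "dy": 0, "dz": -0.08, "ax": 0, "ay": 0, "az": 0, "gripper": 0.0},
    {"dx": 0, "dy": 0, "dz": -0.08, "ax": 0, "ay": 0, "az": 0, "gripper": 0.0},
    {"dx": 0, "dy": 0, "dz": -0.08, "ax": 0, "ay": 0, "az": 0, "gripper": 0.0},
    {"dx": 0, "dy": 0, "dz": -0.08, "ax": 0, "ay": 0, "az": 0, "gripper": 0.0},
    {"dx": 0, "dy": 0, "dz": -0.08, "ax": 0, "ay": 0, "az": 0, "gripper": 0.0},
    {"dx": 0, "dy": 0, "dz": -0.08, "ax": 0, "ay": 0, "az": 0, "gripper": 0.0},
    {"dx": 0, "dy": 0.02, "dz": -0.08, "ax": 0, "ay": 0, "az": 0, "gripper": 0.0},
    {"dx": 0, "dy": 0.04, "dz": -0.06, "ax": 0, "ay": 0, "az": 0, "gripper": 0.0},
    {"dx": 0, "dy": 0.06, "dz": -0.04, "ax": 0, "ay": 0, "az": 0, "gripper": 0.0},
    {"dx": 0, "dy": 0.06, "dz": -0.02, "ax": 0, "ay": 0, "az": 0, "gripper": 0.0},
    {"dx": 0, "dy": 0.06, "dz": 0, "ax": 0, "ay": 0, "az": 0, "gripper": 0.0},
    {"dx": 0, "dy": 0.06, "dz": 0, "ax": 0, "ay": 0, "az": 0, "gripper": 0.0},
    {"dx": 0, "dy": 0.03, "dz": 0, "ax": 0, "ay": 0, "az": 0, "gripper": 0.0},
    {"dx": 0, "dy": 0, "dz": 0, "ax": 0, "ay": 0, "az": 0, "gripper": 0.0},
  ],
)

```text
clock: 9.57
eef_pos: [506.3, -88.1, 342.7]
tool_rot: [-3.141, -0.0, 1.648]
force: [-0.4, -1.0, -4.8]
width: 13.0
gripper_force: 58.8
```

```bash
python3 -c "
from h import *
s=ctrl.read_state();print(s['qpos'].round(3),s['eef_pos'],s['tool_rot'],s['force'],s['torque'],s['width'])"
```

```text
[-0.238  0.366  0.499  1.776 -0.199  1.05   0.41 ] [506.27059519 -88.05808135 342.70892623] [-3.14078403e+00 -2.28732213e-05  1.64843300e+00] [-0.43314168 -1.02871561 -4.82819092] [-0.07031463  0.04093619 -0.02229137] 12.975738293022259
```

Call:
step_arm(
  plan=[
    {"dx": 0, "dy": 0, "dz": 0, "ax": -0.025, "ay": -0.025, "az": 0, "gripper": 0.0},
    {"dx": 0, "dy": 0, "dz": 0, "ax": -0.025, "ay": -0.025, "az": 0, "gripper": 0.0},
    {"dx": 0, "dy": 0, "dz": 0, "ax": -0.025, "ay": -0.025, "az": 0, "gripper": 0.0},
    {"dx": 0, "dy": 0, "dz": 0, "ax": -0.025, "ay": -0.025, "az": 0, "gripper": 0.0},
    {"dx": 0, "dy": 0, "dz": 0, "ax": -0.025, "ay": -0.025, "az": 0, "gripper": 0.0},
    {"dx": 0, "dy": 0, "dz": 0, "ax": -0.025, "ay": -0.025, "az": 0, "gripper": 0.0},
    {"dx": 0, "dy": 0, "dz": 0, "ax": -0.025, "ay": -0.025, "az": 0, "gripper": 0.0},
    {"dx": 0, "dy": 0, "dz": 0, "ax": -0.025, "ay": -0.025, "az": 0, "gripper": 0.0},
    {"dx": 0, "dy": 0, "dz": 0, "ax": -0.025, "ay": -0.025, "az": 0, "gripper": 0.0},
    {"dx": 0, "dy": 0, "dz": 0, "ax": -0.025, "ay": -0.025, "az": 0, "gripper": 0.0},
    {"dx": 0, "dy": 0, "dz": 0, "ax": -0.025, "ay": -0.025, "az": 0, "gripper": 0.0},
    {"dx": 0, "dy": 0, "dz": 0, "ax": -0.025, "ay": -0.025, "az": 0, "gripper": 0.0},
    {"dx": 0, "dy": 0, "dz": 0, "ax": 0, "ay": 0, "az": 0, "gripper": 0.0},
    {"dx": 0, "dy": 0, "dz": 0, "ax": 0, "ay": 0, "az": 0, "gripper": 0.0},
    {"dx": 0, "dy": 0, "dz": 0, "ax": 0, "ay": 0, "az": 0, "gripper": 0.0},
    {"dx": 0, "dy": 0, "dz": 0, "ax": 0, "ay": 0, "az": 0, "gripper": 0.0},
  ],
)

```text
clock: 11.58
eef_pos: [506.7, -88.7, 342.9]
tool_rot: [2.634, 0.451, 1.528]
force: [0.6, 0.2, -5.2]
width: 12.9
gripper_force: 59.0
```

```bash
python3 -c "
from h import *
s=ctrl.read_state();print(s['qpos'].round(3),s['eef_pos'],s['tool_rot'],s['force'],s['torque'],s['width'])
b=ctrl.get_image('scene')['color'][:300,130:430,::-1];t=ctrl.get_image('top')['color'][110:330,150:400,::-1]
cv2.imwrite('pics/e.png',cv2.resize(b,None,fx=2,fy=2));cv2.imwrite('pics/f.png',cv2.resize(t,None,fx=2.5,fy=2.5))"
```

```text
[-1.028  0.309  1.07   2.252  0.638  0.285 -0.548] [506.71055207 -88.72033802 342.89320231] [2.63374645 0.45143583 1.52776145] [ 0.6189692   0.20925908 -5.17314806] [ 0.85189631  1.13866424 -0.02203529] 12.904215377333548
```

View pics/e.png

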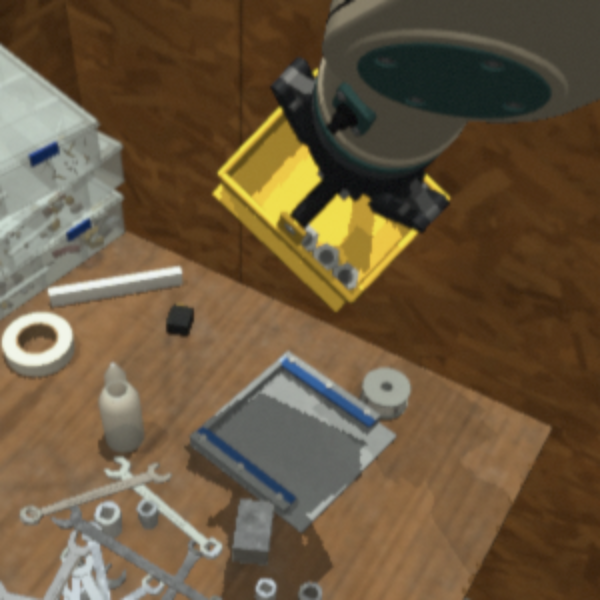

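View pics/f.png

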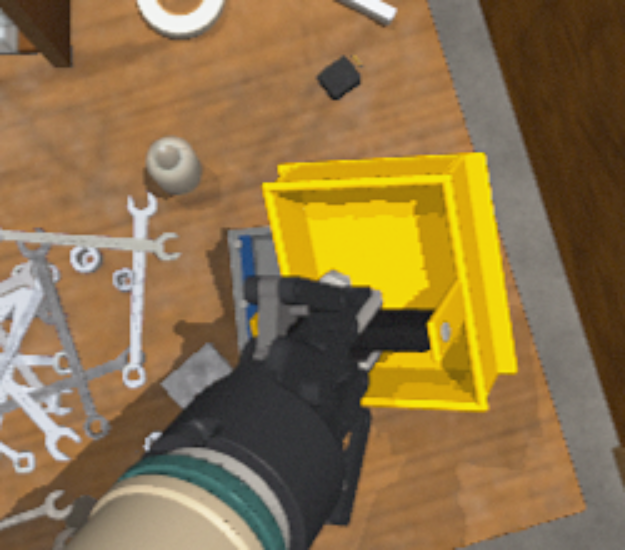

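Both views show the nuts in a row along the left wall, ending at the front-left corner. In the scene crop they sit at (345,272), (325,255) and (308,238), and that corner is near (340,290). I'll measure their positions in the tote frame.

```bash
cat > n.py <<'E'
from h import *
from scipy.spatial.transform import Rotation as R
s=ctrl.read_state(); M=R.from_euler("xyz",s["tool_rot"]).as_matrix()
A=np.stack([M[:,1],M[:,0],-M[:,2]],1); o=s["eef_pos"]+78*M[:,2]
print("tilt",np.degrees(np.arccos(A[2,2])),"origin",o.round(),"corners",(A@[-62,47,4]+o).round(),s["qpos"].round(3),s["clock"])
im=ctrl.get_image("scene"); Q=(pts(im)-o)@A; c=cv2.cvtColor(im["color"],cv2.COLOR_RGB2HSV)
m=(abs(Q[...,0])<66)&(abs(Q[...,1])<50)&(Q[...,2]>9)&(Q[...,2]<20)&(c[...,1]<110)&(im["range_z"]>0)
n,l,st,ce=cv2.connectedComponentsWithStats(m.astype(np.uint8))
for i in range(1,n):
    if st[i,4]>8: q=Q[l==i]; print(st[i,4],ce[i].round(),q.min(0).round(),q.max(0).round(),q.mean(0).round())
E
python3 n.py
```

```text
tilt 38.17035333910248 origin [ 543. -120.  281.] corners [489. -87. 237.] [-1.029  0.31   1.071  2.252  0.638  0.285 -0.548] 11.675
292 [295. 130.] [-62.  30.   9.] [-6. 45. 17.] [-35.  38.  14.]
```

The row runs from x -62 to -6 mm along the left wall, so the farthest nut's centre is about 50 mm from the corner, inside the 64 mm limit. The tilt is 38° and the tote is about 28 cm up. I'm handing it in.

```bash
python3 -c "
from h import *
s=ctrl.read_state();print(abs(s['qd']).max(),s['gripper_force'],s['width']);print(ctrl.finish_job())"
```

```text
0.004935370358380713 58.98003816604614 12.69151106874062
the job is handed in; nothing more can be done
None
```

I handed the job in with the tote drawn from the dock and held still about 28 cm up, tilted 38°, with all three nuts in the left front corner on the bottle's side (the farthest about 50 mm from it) and the bottle and spool not moved; the judge's result was not shown.

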